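# Bench tidied into its fitted holders

### The arm

A 6-joint arm with a two-finger parallel gripper is mounted at the origin on a cart in front of the work surface, level with it; the furniture and walls round the work are solid. World frame = base frame: x ahead of the robot, y to its left, z up, the work surface at z = 0. Lengths are in mm, angles in rad, forces in N, time in s.
With the tool pointing down it reaches from about 350 to 850 mm from the base axis. Payload 8.1 kg.
Tool frame: the origin (TCP) lies at the very end of the fingers, on their centre line; the grasp point (between the pads) lies 19 mm behind it; z points along the fingers, y is the line along which they close (so a half turn about z gives the same grasp; the last joint's range is limited). The gripper opens to 93 mm and grips with 3 to 60 N. Pads are 15 mm wide; open, the fingers measure 128 mm over their backs; the gripper's body (75 mm by 188 mm) begins 65 mm behind the grasp point.
Start: joints at [-0.085, 0.13, 1.488, -0, 1.523, -0.085], TCP at [600.004, 0.022, 218.635] pointing down, gripper open.
Joint ranges: [-2.96, 2.96], [-0.89, 2.26], [0.02, 2.5], [-1.34, 4.48], [0, 2.73], [-2.66, 2.66]. Speed limits (rad/s): [2.39, 2.39, 2.79, 3.14, 3.14, 3.14].

### API

Orientations are given as a 3x3 rotation matrix whose columns are the frame's x, y, z axes.
In Python, from workcell import observe, read_camera, sign_off gives the robot as it stands.
- The arm moves only by the shell command python3 -m pendant 'ROWS' [FORCE]. ROWS is JSON, a list of rows, each an object with "xyz": the shift along the tool's x, y, z in m, a list of three; "turn": the turn, a rotation vector about the tool's x, y, z in rad, a list of three; "jaw": the closure, from 0 (fully open) to 1 (shut). A call has 1 to 5 rows; each row shifts and turns the commanded pose from where the row before left it, along the tool's axes as they then stand; what a row does not reach is not made up. A row lasts 1/12 s, in which the tool goes at most 41.7 mm and 7.16 degrees, less where a joint would pass 70% of its speed; a pose out of reach is approached as far as the arm can. A call with a gripper value outside its range is refused whole. The fingers move at their own pace and stop on an object; FORCE is the grip in N (left out, the last holds). Time passes only in rows, so rows that do not move let the fingers close. It gives the time, the measured TCP pose, the force, the opening and the grip force at its end, in the units of the state.
- observe(): the state, without advancing time (a new reading comes with each control period).
- read_camera(name): name is "scene" or "side" or "wrist"; returns a dict with "image" (480x640x3 uint8, red, green, blue), "range_z" (480x640 float32, mm along the optical axis (not along the pixel's ray), 0 where there is no reading), "camera_matrix" (3x3 intrinsics, pixels), "eye" and "orientation" of the camera in the world. Camera axes: x right, y down, z forward; pixel columns grow to the right and rows downward; lengths in mm; the calibration is good to about 2 mm. A picture is of the moment at which its call begins.
- sign_off(): hands the job in; it is judged then, once.
The state is a dict: "time": time; "qpos": joint angles; "qvel": joint speeds; "effort": joint torques, N m; "eef_pos": TCP position; "orientation": TCP orientation; "contact_force": force on the tool from outside, world axes, zero at the start; "moment": the same for the moment, N m; "gripper_width": finger opening in mm; "grip_force": force on a finger pad.
Only numpy, scipy, OpenCV 4.12 (cv2) and the standard library are available. Lean on these libraries where they do the work, as an engineer would, in place of code of your own. Each camera call takes 0.05 s, during which the arm holds its last target. There are 200 camera calls.

### The job

Tidy up for the end of the shift: put each of the four things into the grey holder made for it, the dropper bottle upright in the deep cup, the solder spool flat in the shallow dish, the marker lying in both saddles of the pen rest, midway along it, and the battery pack pushed down into the charging dock until both catches snap over it and it lies fully home on the floor. Do not tip the bottle over, and leave the tape roll and the orange reel where they are.

Things in the scene. Friction and masses are not known exactly. Their poses are not given: they have to be found in the camera images.
- flux_bottle: Small brown-red dropper bottle with a pointed nozzle, standing; loose, 60 g. Round body 32 mm in diameter and 68 mm high, then a neck 22 mm wide to 78 mm and the thin nozzle to 102 mm. Grip the body (about 50 to 60 mm up). Origin: centre of the underside; z up.
- solder_spool: Spool of solder wire with green flanges, lying flat, axis upright; loose, 200 g. Diameter 54 mm, height 30 mm; grip the rim. Origin: centre of the underside; z up.
- marker: Thick marker pen, white barrel with red cap, lying; loose, 25 g. 135 mm long along its own y axis, 17 mm wide (x), 16 mm high. Origin: middle of its length, on the underside.
- battery: Black battery pack, a block 100 mm long (own x axis), 61 mm wide (y), 35 mm high (z); loose, 350 g. Grip it across its width. It enters the dock from above, flat, long side along the dock's x, either way round; its own weight does not push it past the catches. Origin: centre of the underside.
- bottle_cup: Grey round cup for the small bottle, fixed: inner diameter 48 mm, outer 55 mm on a thin foot of 66 mm, floor 3 mm up, rim 20 mm up. Origin: centre of its underside, on the bench.
- spool_dish: Grey shallow round dish for the solder spool, fixed: inner diameter 70 mm, outer 79 mm, floor 3 mm up, rim only 7 mm up. Origin: centre of its underside, on the bench.
- pen_rest: Grey fixed pen rest for the marker: strip 36 x 96 mm, 4 mm thick, long along its own y; V saddles 10 mm thick at y = -38 and +38 mm, free between. V valleys 8.5 mm above the bench, 45 degree flanks up to about 22 mm at 14 mm either side. The marker settles along y over the strip's middle, underside about 13 mm above the bench. Origin: centre of the underside, on the bench.
- charge_dock: Grey fixed dock, 142 (own x) x 84 mm. Floor 6 mm up; side lips 10 mm up, 75 apart, open above for fingers. End posts 107 apart inside; cheeks 59 high. Black sprung catches at both ends slope in and down (34 deg from vertical) from 60 to 44 mm high, there 92 apart; they yield to 6-15 N of push in all, and snap over the battery top (41 mm high) when it is home. Origin: centre of underside.
- tape_roll: Bystander: roll of dark tape lying flat, 55 mm in diameter, 19 mm high; loose. Has no place to go: stays where it is. Origin: centre of the underside.
- braid_reel: Bystander: flat orange reel, 44 mm in diameter, 11 mm high; loose. Has no place to go: stays where it is. Origin: centre of the underside.
Mind the look-alikes: they are no part of the job. Leave any pink or red look-alike of the solder_spool alone.

How it is judged (in metres and radians):
At the end, for the whole second after the job is handed in: All released and at rest: bottle upright on the cup floor and spool flat on the dish floor (12 mm), marker in both saddles (15 mm along, 11 mm across, 0.12 rad), battery flat under the catches (2 mm of the floor, 9 mm, 0.12 rad); tape roll and reel moved under 20 mm (horizontal distance between flux_bottle and bottle_cup below 0.012 m and z of flux_bottle in the frame of bottle_cup below 0.006 m and angle between flux_bottle's own z axis and vertical below 0.12 rad and horizontal distance between solder_spool and spool_dish below 0.012 m and z of solder_spool in the frame of spool_dish below 0.0055 m and angle between solder_spool's own z axis and vertical below 0.08 rad and y of marker in the frame of pen_rest between -0.015 and 0.015 m and x of marker in the frame of pen_rest between -0.011 and 0.011 m and angle between the y axis of marker and the y axis of pen_rest, either way round below 0.12 rad and z of marker in the frame of pen_rest between 0.006 and 0.032 m and horizontal distance between battery and charge_dock below 0.009 m and z of battery in the frame of charge_dock below 0.008 m and angle between the x axis of battery and the x axis of charge_dock, either way round below 0.12 rad and angle between battery's own z axis and vertical below 0.04 rad and linear speed of each of flux_bottle, solder_spool, marker, battery below 0.02 m/s and angular speed of each of flux_bottle, solder_spool, marker, battery below 0.3 rad/s and distance of each of tape_roll, braid_reel from where it was at the start of the episode below 0.02 m); the robot touches nothing.
It fails at once if the bottle is tipped over (angle between flux_bottle's own z axis and vertical above 0.8 rad).
It fails at once if the tape roll is displaced (distance of tape_roll from where it was at the start of the episode above 0.02 m).
It fails at once if the orange reel is displaced (distance of braid_reel from where it was at the start of the episode above 0.02 m).
It also fails if it takes over 144 s, if anything falls off the work surface, if the arm or the gripper's body presses on something with over 40 N, if the wrist force passes 120 N, or if a joint passes its speed limit or range.

## Working session

There is one attempt and no reset: what is moved stays moved. The work goes in short steps, Python scripts to look and compute and a shell command to move; the robot and the scene stay as the last step left them, time stands still between calls to the robot, and variables do not carry over. Pictures are saved under pics/ and viewed, at most 14 in all, crops included, and the job is handed in when it is done.

```bash
ls; mkdir -p pics
cat > h.py <<'E'
import numpy as np, cv2
from workcell import observe, read_camera, sign_off
def snap(n,fn):
    c=read_camera(n); cv2.imwrite('pics/'+fn+'.png',c['image'][:,:,::-1]); np.savez('/tmp/'+fn,**{k:np.array(c[k]) for k in c}); return c
def cloud(c):
    K=np.array(c['camera_matrix']);z=np.array(c['range_z'],float);v,u=np.mgrid[:480,:640]
    p=np.stack([(u-K[0,2])/K[0,0]*z,(v-K[1,2])/K[1,1]*z,z],-1)
    w=p@np.array(c['orientation']).T+np.array(c['eye']); w[z<=0]=np.nan; return w
E
python3 - <<'E'
from h import *
for n in('scene','side'):
    c=snap(n,n+'0'); print(n,c['eye'],c['orientation'])
print(observe())
E
```

```text
pics
scene [-288.1724187  -671.29298193  779.17558237] [[ 0.54473435 -0.52179925  0.65649831]
 [-0.83858342 -0.33286055  0.43125595]
 [-0.00650664 -0.78544853 -0.61889278]]
side [  176.2347712  -1078.44101096   920.24472802] [[ 0.95327181 -0.20259757  0.22411401]
 [-0.30208808 -0.62949371  0.71587741]
 [-0.00395667 -0.75012792 -0.66128092]]
{'time': 0.1, 'qpos': array([-8.53865525e-02,  1.31084722e-01,  1.48915040e+00, -1.89891126e-05,
        1.52298604e+00, -8.54263708e-02]), 'qvel': array([ 0.00085411, -0.00088763, -0.00139352, -0.0001672 , -0.00054883,
        0.00088764]), 'effort': array([ 2.89806376e-03, -5.61339462e+01, -4.93095982e+01,  7.72326719e-02,
        2.89617141e-02, -2.83941080e-05]), 'eef_pos': array([5.99499614e+02, 6.60556218e-02, 2.17703859e+02]), 'orientation': array([[-4.06437455e-05,  9.99998680e-01, -1.62419624e-03],
       [ 9.99999992e-01,  4.08386795e-05,  1.19985778e-04],
       [ 1.20051950e-04, -1.62419135e-03, -9.99998674e-01]]), 'contact_force': array([-0.12126526,  0.23219387, -0.0893979 ]), 'moment': array([0.0102907 , 0.05278767, 0.03606976]), 'grip_force': 0.0, 'gripper_width': 93.21820836553793}
```

View pics/scene0.png

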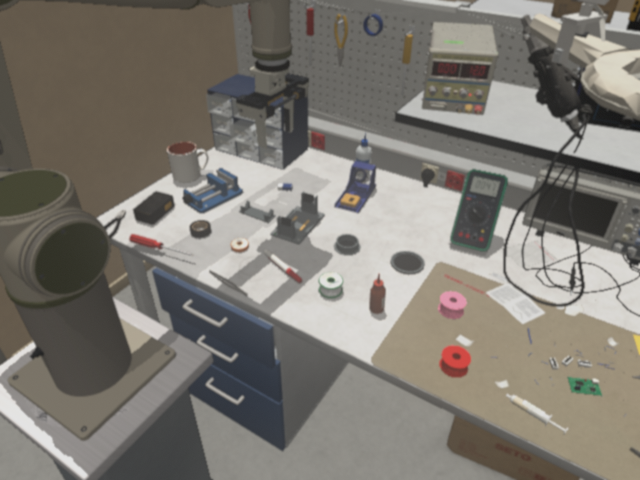

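View pics/side0.png

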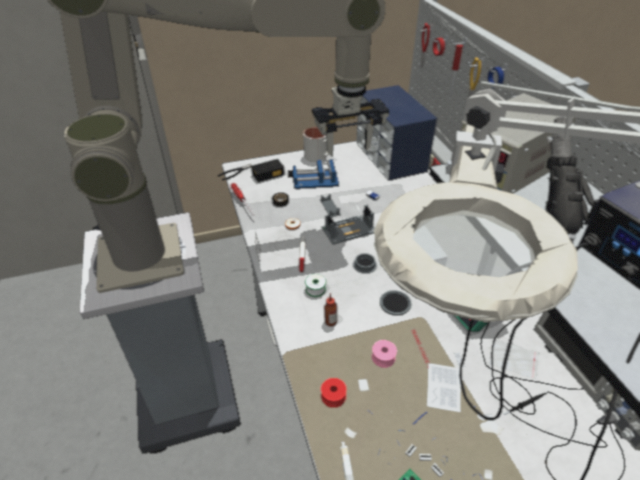

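Run:
```python
from h import *
im=np.zeros((600,800,3),np.uint8); zb=np.full((600,800),-1e9)
for n in('side0','scene0'):
    c=np.load('/tmp/'+n+'.npz'); w=cloud(c).reshape(-1,3); col=c['image'].reshape(-1,3)[:,::-1]
    ok=~np.isnan(w[:,0])&(w[:,2]<130)&(w[:,2]>-15); w=w[ok];col=col[ok]
    # y left on image; 1.1mm/px  x:300..900 up
    u=np.round((450-w[:,1])).astype(int); v=np.round((900-w[:,0])).astype(int)
    for du in(0,1):
      for dv in (0,1):
        g=(u+du>=0)&(u+du<800)&(v+dv>=0)&(v+dv<600)
        for a,b,z,k in zip(u[g]+du,v[g]+dv,w[g,2],col[g]):
            if z>zb[b,a]: zb[b,a]=z; im[b,a]=k
for y in range(-300,450,100): cv2.putText(im,str(y),(450-y,10),0,.35,(0,255,0)); im[:,450-y]//=2
for x in range(300,900,100): cv2.putText(im,str(x),(0,900-x),0,.35,(0,255,0)); im[900-x]//=2
cv2.imwrite('pics/top0.png',im)
c=np.load('/tmp/scene0.npz'); w=cloud(c)
for nm,(u,v) in dict(battery=(155,205),tape=(200,224),reel=(240,242),marker=(285,267),spool=(331,279),bottle=(377,290),cup=(347,243),dish=(407,262),dock=(292,225),pen=(257,211)).items(): print(nm,w[v,u].round())
```

```text
Traceback (most recent call last):
IndexError: index 600 is out of bounds for axis 0 with size 600
```

```bash
cat >> h.py <<'E'
def ortho(names,fn,x1=900,y1=450,s=1.0,zmax=130,step=100):
    im=np.zeros((600,800,3),np.uint8); zb=np.full((600,800),-1e9)
    for n in names:
        c=np.load('/tmp/'+n+'.npz'); w=cloud(c).reshape(-1,3); col=c['image'].reshape(-1,3)[:,::-1]
        ok=~np.isnan(w[:,0])&(w[:,2]<zmax)&(w[:,2]>-15); w=w[ok];col=col[ok]
        u=np.round((y1-w[:,1])*s).astype(int); v=np.round((x1-w[:,0])*s).astype(int)
        for du in(0,1):
          for dv in (0,1):
            g=(u+du>=0)&(u+du<800)&(v+dv>=0)&(v+dv<600)
            for a,b,z,k in zip(u[g]+du,v[g]+dv,w[g,2],col[g]):
                if z>zb[b,a]: zb[b,a]=z; im[b,a]=k
    for y in np.arange(np.ceil((y1-799/s)/step)*step,y1,step): cv2.putText(im,str(int(y)),(int((y1-y)*s),10),0,.35,(0,0,255)); im[:,int((y1-y)*s)]//=2
    for x in np.arange(np.ceil((x1-599/s)/step)*step,x1,step): cv2.putText(im,str(int(x)),(0,int((x1-x)*s)),0,.35,(0,0,255)); im[int((x1-x)*s)]//=2
    cv2.imwrite('pics/'+fn+'.png',im)
E
python3 - <<'E'
from h import *
ortho(['side0','scene0'],'top0')
c=np.load('/tmp/scene0.npz'); w=cloud(c)
for nm,(u,v) in dict(battery=(155,205),tape=(200,224),reel=(240,242),marker=(285,267),spool=(331,279),bottle=(377,290),cup=(347,243),dish=(407,262),dock=(292,225),pen=(257,211)).items(): print(nm,w[v,u].round())
E
```

```text
battery [415. 263.  35.]
tape [442. 137.   7.]
reel [438.   3.   9.]
marker [ 414. -148.   16.]
spool [ 426. -262.   26.]
bottle [ 413. -377.   63.]
cup [ 583. -214.    1.]
dish [ 593. -369.    4.]
dock [517. -98.  51.]
pen [576.  57.  -1.]
```

View pics/top0.png

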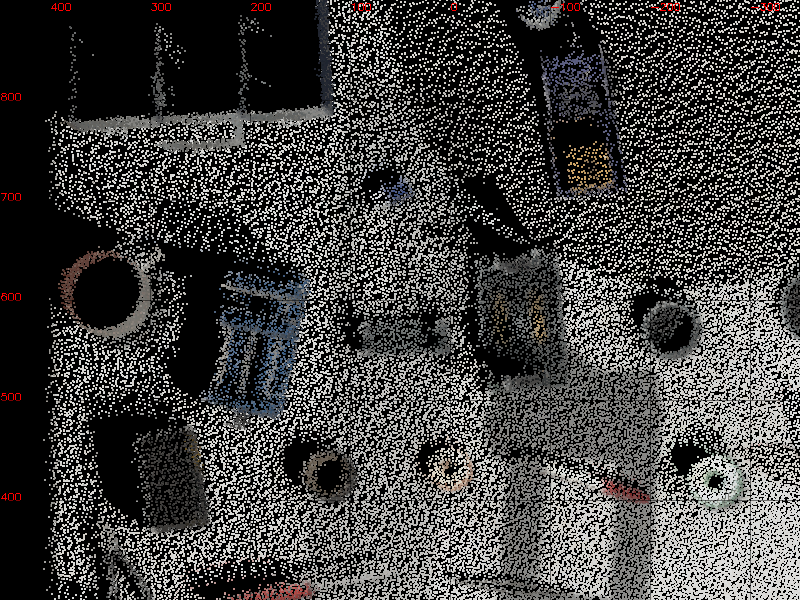

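```bash
cat >> h.py <<'E'
def pts(names,cx,cy,r,z0,z1):
    P=[]
    for n in names:
        w=cloud(np.load('/tmp/'+n+'.npz')).reshape(-1,3); P.append(w[(np.hypot(w[:,0]-cx,w[:,1]-cy)<r)&(w[:,2]>z0)&(w[:,2]<z1)])
    return np.vstack(P)
def rect(p):
    r=cv2.minAreaRect(p[:,:2].astype(np.float32)); b=cv2.boxPoints(r)
    e=[b[1]-b[0],b[2]-b[1]]; L=sorted(e,key=np.linalg.norm)[::-1]; 
    return 'c',np.round(r[0],1),'size',[round(float(np.linalg.norm(k)),1) for k in L],'yaw of long deg',round(float(np.degrees(np.arctan2(L[0][1],L[0][0]))%180),1),'n',len(p),'z',np.round(np.percentile(p[:,2],[2,50,98]),1)
def circ(p,R):
    from scipy.optimize import least_squares
    return least_squares(lambda q:np.hypot(p[:,0]-q[0],p[:,1]-q[1])-R,p[:,:2].mean(0),loss='soft_l1').x.round(1),len(p)
E
python3 - <<'E'
from h import *
for N in(['scene0'],['side0']):
    print(N)
    for nm,a in dict(battery=(418,280,75,30,45),spool=(416,-262,35,24,35),spoolall=(416,-262,35,5,35),bottle=(413,-377,30,15,70),marker=(414,-148,80,6,25),cup=(568,-217,35,10,25),dish=(593,-375,45,4.5,12),pen=(562,55,65,8,30),dock=(575,-65,85,45,70),docklow=(575,-65,85,3,70),tape=(422,124,35,8,25),reel=(430,3,30,5,15)).items():
        p=pts(N,*a)
        if len(p)>5: print(nm,*rect(p))
E
```

```text
['scene0']
battery c [421.7 279.4] size [105.3, 62.6] yaw of long deg 9.3 n 500 z [30.3 33.5 36.7]
spool c [ 418.6 -265.1] size [51.2, 50.2] yaw of long deg 28.9 n 312 z [25.8 29.  32.1]
spoolall c [ 418.6 -265.1] size [51.2, 50.2] yaw of long deg 28.9 n 439 z [ 7.4 28.1 31.9]
bottle c [ 418.2 -378.1] size [32.5, 25.5] yaw of long deg 127.2 n 325 z [16.5 45.5 68. ]
marker c [ 420.1 -135.5] size [130.9, 15.0] yaw of long deg 71.7 n 271 z [ 6.6 12.5 16.5]
cup c [ 570.8 -220.4] size [56.5, 56.3] yaw of long deg 178.1 n 172 z [10.2 15.9 20.9]
dish c [ 593.7 -368.8] size [77.1, 77.1] yaw of long deg 150.1 n 113 z [4.5 5.6 9.1]
pen c [562.5  48.6] size [87.7, 35.7] yaw of long deg 92.0 n 91 z [ 8.3 13.1 21.1]
dock c [581.1 -70.8] size [137.1, 46.7] yaw of long deg 3.6 n 211 z [45.5 53.2 60.1]
docklow c [578.3 -47.5] size [142.0, 131.9] yaw of long deg 4.3 n 1356 z [ 3.2  8.7 58.5]
tape c [425.4 122.3] size [55.6, 52.2] yaw of long deg 64.3 n 227 z [ 8.4 15.7 19.7]
reel c [4.315e+02 2.000e-01] size [43.5, 40.9] yaw of long deg 68.3 n 158 z [ 6.1  9.4 12.3]
['side0']
battery c [421.9 282.3] 
[... 325 characters left out ...]
2 69.5]
marker c [ 424.6 -155.6] size [124.8, 117.0] yaw of long deg 34.1 n 189 z [ 6.4 14.  18.6]
cup c [ 570.7 -218.2] size [56.7, 52.8] yaw of long deg 70.0 n 154 z [10.5 17.2 22.6]
dish c [ 593. -369.] size [76.4, 76.2] yaw of long deg 100.7 n 266 z [ 4.6  6.  10.3]
pen c [554.5  49.5] size [95.1, 49.6] yaw of long deg 91.3 n 86 z [ 8.1 15.5 24.2]
dock c [581.3 -70. ] size [134.5, 46.8] yaw of long deg 4.1 n 155 z [45.4 55.7 62.4]
docklow c [568.1 -61.7] size [158.9, 158.2] yaw of long deg 108.9 n 1235 z [ 3.3  7.7 60. ]
tape c [425.1 121.8] size [55.7, 52.9] yaw of long deg 70.6 n 162 z [ 8.3 17.4 21.9]
reel c [432.2   1.3] size [42.7, 41.9] yaw of long deg 34.0 n 114 z [ 5.3 10.6 14.2]
```

```bash
python3 - <<'E'
from h import *
for N in(['scene0'],['side0']):
    print(circ(pts(N,419,-378.5,30,15,66),16),circ(pts(N,419.5,-264.5,40,3,22),27),circ(pts(N,570.7,-219,32,10,18),27.5))
    p=pts(N,600,-200,500,140,900)
    h,xe,ye=np.histogram2d(p[:,0],p[:,1],bins=[np.arange(200,1101,100),np.arange(-700,301,100)]); print(h.astype(int))
E
for i in 1 2; do python3 -m pendant '[{"xyz":[-0.038,-0.018,0],"turn":[0,0,0],"jaw":0},{"xyz":[-0.038,-0.018,0],"turn":[0,0,0],"jaw":0},{"xyz":[-0.038,-0.018,0],"turn":[0,0,0],"jaw":0},{"xyz":[-0.038,-0.018,0],"turn":[0,0,0],"jaw":0},{"xyz":[-0.038,-0.018,0],"turn":[0,0,0],"jaw":0}]'; done
python3 -c "
from h import *
c=snap('wrist','w1');print(c['eye'],c['orientation']);print(observe()['eef_pos'])"
```

```text
(array([ 424. , -374.2]), 312) (array([ 425.6, -262. ]), 133) (array([ 571. , -220.6]), 120)
[[   0    0    0    0    0    0  442    0    0    0]
 [ 241    0    0    0    0    0  401   23    0    0]
 [1436    0    0    0    0    0  164    0    0    0]
 [1260 2600    0    0    0    0 3253 1126    0    0]
 [ 842  900  474  430  168    0 1017  171    0    0]
 [1461 3332 2615 4100  394    0    0    0  227    8]
 [ 790 1277 1293  610  287    0    0    0  174    1]
 [   0   77 1287 1024  599 2303 2288 2016  135    0]
 [   0    0  655  658  408 1482 1467 1156    0    0]]
(array([ 423. , -372.5]), 226) (array([ 421.8, -257.8]), 131) (array([ 570.3, -219.3]), 87)
[[   0    0    0    0    0    0 1393    0    0    0]
 [  40    0    0    0    0    0 1639    1    0    0]
 [2369    0    0    0    0    0 1762    0    0    0]
 [4687 2568    0    0    0    0 4045  340    0    0]
 [1708   16    0   20  108    0 1872  214    0    0]
 [ 370 1815 1286  351  132    0    0    0  272   33]
 [2225 1821 1307 1273   87    0    0    0  852  121]
 [   0   74 1751  976  603  662  960 1069  322    0]
 [   0    0  735  430  487  346  301  275    0    0]]
time: 0.52
eef_pos: [509.5, -189.5, 218.2]
orientation: [[-0.001, 1.0, -0.001], [1.0, 0.001, 0.0], [0.0, -0.001, -1.0]]
contact_force: [0.2, -0.1, 0.8]
gripper_width: 93.2
grip_force: 0.0
time: 0.93
eef_pos: [420.2, -378.0, 218.3]
orientation: [[0.0, 1.0, -0.0], [1.0, -0.0, 0.0], [0.0, -0.0, -1.0]]
contact_force: [0.8, -0.2, -0.2]
gripper_width: 92.7
grip_force: 0.0
[ 420.08404768 -305.20857469  383.32370637] [[ 9.99999083e-01  1.27601595e-03 -4.54409770e-04]
 [ 1.11317327e-03 -9.65333529e-01 -2.61017125e-01]
 [-7.71719001e-04  2.61016379e-01 -9.65334064e-01]]
[ 416.3815543  -384.39009964  218.13565426]
```

View pics/w1.png

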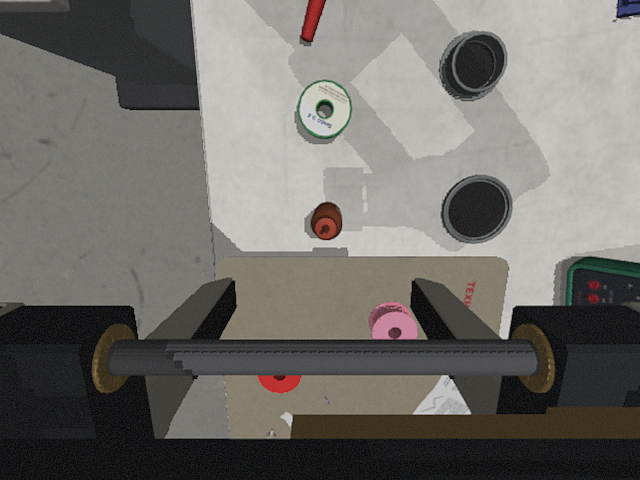

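Run:
```python
from h import *
print(observe()['eef_pos'],observe()['qvel'].round(3)); c=snap('wrist','w2'); print(c['eye'],observe()['eef_pos'])
N=['w2']
for nm,a in dict(bottle=(420,-377,30,15,75),nozzle=(420,-377,30,85,110),spool=(419,-263,35,24,35),cup=(570,-219,40,14,25),dish=(593,-369,50,5,12)).items():
    p=pts(N,*a)
    if len(p)>5: print(nm,*rect(p))
print(circ(pts(N,419,-378.5,30,15,66),16))
p=np.vstack([pts([n],600,-250,500,140,900) for n in('scene0','side0')])
p=p[(p[:,0]>500)&(p[:,0]<760)&(p[:,1]>-550)&(p[:,1]<-150)]
h,_,_=np.histogram2d(p[:,0],p[:,1],bins=[np.arange(500,761,40),np.arange(-550,-149,50)]);print(h.astype(int)); print(np.percentile(p[:,2],[0,2,10,50,90]), p[p[:,0]<700,2].min())
```

```text
[ 416.3815543  -384.39009964  218.13565426] [ 0.082 -0.018  0.025  0.006  0.001  0.153]
[ 416.98264614 -310.98461707  382.88053659] [ 418.18317626 -381.27199929  217.97310852]
bottle c [ 422.5 -373. ] size [32.1, 31.5] yaw of long deg 88.3 n 574 z [22.2 55.5 73.9]
nozzle c [ 421.1 -371.1] size [5.6, 3.1] yaw of long deg 15.1 n 37 z [ 85.1  93.1 100.7]
spool c [ 420.7 -262.9] size [53.4, 52.7] yaw of long deg 137.4 n 2331 z [27.4 29.3 31. ]
cup c [ 571.9 -218.6] size [54.8, 54.3] yaw of long deg 179.5 n 863 z [14.4 18.3 20.1]
dish c [ 594.3 -367.2] size [77.7, 76.8] yaw of long deg 179.6 n 605 z [5.  5.8 7.2]
(array([ 422.4, -374.1]), 516)
[[   0    0    0    0    0    0    0    0]
 [ 404    0    0    0    0    0    0    0]
 [ 255    0    0    0    0    0    0    0]
 [   0    0    0    0    0    0    0    0]
 [ 260  246  228  219  231  276    0    0]
 [ 254  237  254  599 1713  310    0    0]]
[284.62332784 288.65615049 298.25588495 339.57185598 443.59912173] 284.98008705851146
```

```bash
python3 -m pendant '[{"xyz":[0.007,0.002,0.030],"turn":[0,0,0],"jaw":0},{"xyz":[0,0,0.038],"turn":[0,0,0],"jaw":0},{"xyz":[0,0,0.038],"turn":[0,0,0],"jaw":0},{"xyz":[0,0,0.038],"turn":[0,0,0],"jaw":0},{"xyz":[0,0,0.020],"turn":[0,0,0],"jaw":0}]' 20
python3 -m pendant '[{"xyz":[0,0,0.013],"turn":[0,0,0],"jaw":0},{"xyz":[0,0,0.005],"turn":[0,0,0],"jaw":0},{"xyz":[0,0,0],"turn":[0,0,0],"jaw":0.4},{"xyz":[0,0,0],"turn":[0,0,0],"jaw":1},{"xyz":[0,0,0],"turn":[0,0,0],"jaw":1}]' 20
python3 -m pendant '[{"xyz":[0,0,0],"turn":[0,0,0],"jaw":1},{"xyz":[0,0,0],"turn":[0,0,0],"jaw":1},{"xyz":[0,0,0],"turn":[0,0,0],"jaw":1},{"xyz":[0,0,0],"turn":[0,0,0],"jaw":1},{"xyz":[0,0,0],"turn":[0,0,0],"jaw":1}]' 20
```

```text
time: 1.45
eef_pos: [421.5, -366.5, 49.2]
orientation: [[-0.0, 1.0, -0.004], [1.0, 0.0, 0.005], [0.005, -0.004, -1.0]]
contact_force: [0.1, 0.3, -0.2]
gripper_width: 92.9
grip_force: 0.0
time: 1.87
eef_pos: [425.0, -370.7, 38.9]
orientation: [[-0.0, 1.0, 0.002], [1.0, 0.0, -0.003], [-0.003, 0.002, -1.0]]
contact_force: [-1.0, -0.1, 0.8]
gripper_width: 77.9
grip_force: 0.0
time: 2.28
eef_pos: [423.7, -369.7, 36.9]
orientation: [[0.0, 1.0, 0.0], [1.0, -0.0, -0.0], [-0.0, 0.0, -1.0]]
contact_force: [-0.2, -0.1, -0.4]
gripper_width: 44.2
grip_force: 0.0
```

```bash
python3 -m pendant '[{"xyz":[-0.003,0,0],"turn":[0,0,0],"jaw":1},{"xyz":[0,0,0],"turn":[0,0,0],"jaw":1},{"xyz":[0,0,0],"turn":[0,0,0],"jaw":1},{"xyz":[0,0,0],"turn":[0,0,0],"jaw":1},{"xyz":[0,0,0],"turn":[0,0,0],"jaw":1}]' 20
python3 -m pendant '[{"xyz":[0,0,-0.003],"turn":[0,0,0],"jaw":1},{"xyz":[0,0,-0.01],"turn":[0,0,0],"jaw":1},{"xyz":[0,0,-0.02],"turn":[0,0,0],"jaw":1},{"xyz":[0,0,-0.02],"turn":[0,0,0],"jaw":1},{"xyz":[0,0,-0.01],"turn":[0,0,0],"jaw":1}]' 20
```

```text
time: 2.7
eef_pos: [423.6, -372.8, 36.7]
orientation: [[0.0, 1.0, 0.0], [1.0, -0.0, -0.0], [-0.0, 0.0, -1.0]]
contact_force: [-0.3, -0.2, 0.8]
gripper_width: 31.3
grip_force: 19.9
time: 3.12
eef_pos: [424.7, -373.4, 103.0]
orientation: [[-0.0, 1.0, 0.002], [1.0, 0.0, -0.002], [-0.002, 0.002, -1.0]]
contact_force: [0.6, -0.4, 0.8]
gripper_width: 31.4
grip_force: 19.9
```

```bash
python3 -m pendant '[{"xyz":[0.01,0.01,0],"turn":[0,0,0],"jaw":1},{"xyz":[0.02,0.02,0],"turn":[0,0,0],"jaw":1},{"xyz":[0.027,0.025,0],"turn":[0,0,0],"jaw":1},{"xyz":[0.027,0.025,0],"turn":[0,0,0],"jaw":1},{"xyz":[0.027,0.025,0],"turn":[0,0,0],"jaw":1}]'
python3 -m pendant '[{"xyz":[0.02,0.02,0],"turn":[0,0,0],"jaw":1},{"xyz":[0.015,0.015,0],"turn":[0,0,0],"jaw":1},{"xyz":[0.008,0.008,0],"turn":[0,0,0],"jaw":1},{"xyz":[0,0,0],"turn":[0,0,0],"jaw":1},{"xyz":[0,0,0],"turn":[0,0,0],"jaw":1}]'
python3 - <<'E'
from h import *
c=snap('wrist','w3'); print(observe()['eef_pos'])
for nm,a in dict(bottle=(571,-219,30,70,170),cup=(571,-219,40,14,25)).items():
    p=pts(['w3'],*a)
    if len(p)>5: print(nm,*rect(p))
c=snap('scene','s3'); snap('side','d3')
print(circ(pts(['s3'],571,-219,30,75,125),16),circ(pts(['d3'],571,-219,30,75,125),16),np.nanmin(pts(['s3'],571,-219,25,30,125)[:,2]))
E
```

```text
time: 3.53
eef_pos: [529.5, -260.5, 100.1]
orientation: [[0.001, 1.0, 0.0], [1.0, -0.001, -0.0], [-0.0, 0.0, -1.0]]
contact_force: [0.7, -1.0, -1.2]
gripper_width: 30.9
grip_force: 19.9
time: 3.95
eef_pos: [571.4, -218.7, 99.6]
orientation: [[-0.001, 1.0, -0.001], [1.0, 0.001, -0.0], [-0.0, -0.001, -1.0]]
contact_force: [-0.4, -0.0, -1.0]
gripper_width: 31.4
grip_force: 19.9
[ 570.89101802 -219.30534423   99.51132644]
bottle c [ 570.4 -215.9] size [56.4, 27.0] yaw of long deg 175.6 n 8709 z [ 78.5 126.9 162.6]
cup c [ 573.  -213.7] size [53.8, 45.0] yaw of long deg 178.1 n 756 z [14.7 18.5 20. ]
(array([ 570.3, -220.5]), 237) (array([ 568.9, -219. ]), 231) 60.29717662891278
```

```bash
python3 -m pendant '[{"xyz":[0,0,0.02],"turn":[0,0,0],"jaw":1},{"xyz":[0,0,0.02],"turn":[0,0,0],"jaw":1},{"xyz":[0,0,0.012],"turn":[0,0,0],"jaw":1},{"xyz":[0,0,0.006],"turn":[0,0,0],"jaw":1},{"xyz":[0,0,0],"turn":[0,0,0],"jaw":1}]'
python3 -m pendant '[{"xyz":[0,0,0],"turn":[0,0,0],"jaw":1},{"xyz":[0,0,0.001],"turn":[0,0,0],"jaw":1},{"xyz":[0,0,0],"turn":[0,0,0],"jaw":1},{"xyz":[0,0,0],"turn":[0,0,0],"jaw":0.6},{"xyz":[0,0,0],"turn":[0,0,0],"jaw":0.6}]'
python3 -m pendant '[{"xyz":[0,0,0],"turn":[0,0,0],"jaw":0.1},{"xyz":[0,0,0],"turn":[0,0,0],"jaw":0.1},{"xyz":[0,0,0],"turn":[0,0,0],"jaw":0.1},{"xyz":[0,0,-0.01],"turn":[0,0,0],"jaw":0},{"xyz":[0,0,-0.03],"turn":[0,0,0],"jaw":0}]'
python3 -m pendant '[{"xyz":[0,0,-0.04],"turn":[0,0,0],"jaw":0},{"xyz":[0,0,-0.04],"turn":[0,0,0],"jaw":0},{"xyz":[0.0,-0.02,0],"turn":[0,0,0],"jaw":0},{"xyz":[-0.01,-0.04,0],"turn":[0,0,0],"jaw":0},{"xyz":[-0.01,-0.04,0],"turn":[0,0,0],"jaw":0}]'
python3 -m pendant '[{"xyz":[-0.01,-0.03,0],"turn":[0,0,0],"jaw":0},{"xyz":[-0.01,-0.02,0],"turn":[0,0,0],"jaw":0},{"xyz":[-0.005,0,0],"turn":[0,0,0],"jaw":0},{"xyz":[0,0,0],"turn":[0,0,0],"jaw":0},{"xyz":[0,0,0],"turn":[0,0,0],"jaw":0}]'
python3 - <<'E'
from h import *
snap('wrist','w4'); snap('scene','s4'); print(observe()['eef_pos'])
for n in('s4','w4'):
  for nm,a in dict(bottle=(571,-219,22,30,75),bottop=(571,-219,30,64,120),spool=(420,-263,35,24,35)).items():
    p=pts([n],*a)
    if len(p)>5: print(nm,*rect(p))
E
```

```text
time: 4.52
eef_pos: [570.6, -219.0, 40.6]
orientation: [[0.001, 1.0, -0.002], [1.0, -0.001, 0.001], [0.001, -0.002, -1.0]]
contact_force: [-0.8, -0.3, -0.2]
gripper_width: 31.3
grip_force: 20.0
time: 4.93
eef_pos: [571.9, -218.7, 41.1]
orientation: [[-0.0, 1.0, 0.001], [1.0, 0.0, -0.0], [-0.0, 0.001, -1.0]]
contact_force: [-0.2, -0.6, 0.1]
gripper_width: 36.1
grip_force: 0.0
time: 5.35
eef_pos: [568.1, -216.8, 76.3]
orientation: [[-0.0, 1.0, -0.008], [1.0, 0.0, 0.004], [0.004, -0.008, -1.0]]
contact_force: [0.8, 0.4, -0.2]
gripper_width: 65.6
grip_force: 0.0
time: 5.77
eef_pos: [471.9, -238.6, 162.6]
orientation: [[-0.002, 1.0, 0.003], [1.0, 0.002, -0.002], [-0.002, 0.003, -1.0]]
contact_force: [-0.9, -0.4, 0.5]
gripper_width: 92.1
grip_force: 0.0
time: 6.18
eef_pos: [422.3, -263.8, 161.5]
orientation: [[0.001, 1.0, 0.001], [1.0, -0.001, -0.001], [-0.001, 0.001, -1.0]]
contact_force: [-0.2, -0.1, -0.1]
gripper_width: 92.8
grip_force: 0.0
[ 422.54517517 -263.22844064  160.98379372]
bottle c [ 565.8 -224.2] size [32.9, 27.0] yaw of long deg 142.4 n 208 z [31.  52.9 73.4]
bottop c [ 565.  -221.2] size [19.3, 18.6] yaw of long deg 119.0 n 74 z [64.7 75.6 81.4]
spool c [ 419.5 -264.6] size [54.5, 50.0] yaw of long deg 30.1 n 309 z [25.5 29.  32. ]
bottle c [ 567.8 -218.5] size [32.0, 28.7] yaw of long deg 80.5 n 1355 z [31.5 57.  73.5]
bottop c [ 568.1 -218.3] size [21.8, 20.6] yaw of long deg 54.2 n 979 z [ 64.4  79.3 101.3]
spool c [ 420.9 -263.1] size [53.2, 53.2] yaw of long deg 135.7 n 2446 z [27.5 29.3 30.8]
```

```bash
python3 -m pendant '[{"xyz":[0,-0.0015,0.03],"turn":[0,0,0],"jaw":0},{"xyz":[0,0,0.04],"turn":[0,0,0],"jaw":0},{"xyz":[0,0,0.04],"turn":[0,0,0],"jaw":0},{"xyz":[0,0,0.025],"turn":[0,0,0],"jaw":0},{"xyz":[0,0,0.012],"turn":[0,0,0],"jaw":0}]' 30
python3 -m pendant '[{"xyz":[0,0,0.004],"turn":[0,0,0],"jaw":0.3},{"xyz":[0,0,0],"turn":[0,0,0],"jaw":1},{"xyz":[0,0,0],"turn":[0,0,0],"jaw":1},{"xyz":[0,0,0],"turn":[0,0,0],"jaw":1},{"xyz":[0,0,0],"turn":[0,0,0],"jaw":1}]' 30
python3 -m pendant '[{"xyz":[0,0,0],"turn":[0,0,0],"jaw":1},{"xyz":[0,0,0],"turn":[0,0,0],"jaw":1},{"xyz":[0,0,0],"turn":[0,0,0],"jaw":1},{"xyz":[0,0,-0.003],"turn":[0,0,0],"jaw":1},{"xyz":[0,0,-0.01],"turn":[0,0,0],"jaw":1}]' 30
python3 -m pendant '[{"xyz":[0,0,-0.02],"turn":[0,0,0],"jaw":1},{"xyz":[0,0,-0.02],"turn":[0,0,0],"jaw":1},{"xyz":[0,0,-0.01],"turn":[0,0,0],"jaw":1},{"xyz":[0,0,0],"turn":[0,0,0],"jaw":1},{"xyz":[0,0,0],"turn":[0,0,0],"jaw":1}]' 30
```

```text
time: 6.7
eef_pos: [418.2, -260.8, 9.2]
orientation: [[-0.001, 1.0, -0.005], [1.0, 0.001, 0.004], [0.004, -0.005, -1.0]]
contact_force: [-1.0, 0.1, -0.1]
gripper_width: 93.0
grip_force: 0.0
time: 7.12
eef_pos: [421.6, -264.6, 11.7]
orientation: [[-0.0, 1.0, 0.003], [1.0, 0.0, -0.002], [-0.002, 0.003, -1.0]]
contact_force: [0.2, -0.5, 0.3]
gripper_width: 64.1
grip_force: 0.0
time: 7.53
eef_pos: [418.8, -262.6, 21.5]
orientation: [[0.0, 1.0, -0.003], [1.0, -0.0, 0.002], [0.002, -0.003, -1.0]]
contact_force: [0.1, -0.4, -2.5]
gripper_width: 53.0
grip_force: 30.0
time: 7.95
eef_pos: [420.5, -263.8, 73.1]
orientation: [[0.0, 1.0, 0.001], [1.0, -0.0, -0.001], [-0.001, 0.001, -1.0]]
contact_force: [-0.2, -0.6, -1.7]
gripper_width: 52.9
grip_force: 30.0
```

```bash
python3 -m pendant '[{"xyz":[-0.01,0.01,0],"turn":[0,0,0],"jaw":1},{"xyz":[-0.015,0.022,0],"turn":[0,0,0],"jaw":1},{"xyz":[-0.02,0.03,0],"turn":[0,0,0],"jaw":1},{"xyz":[-0.02,0.034,0],"turn":[0,0,0],"jaw":1},{"xyz":[-0.017,0.032,0],"turn":[0,0,0],"jaw":1}]' 30
python3 -m pendant '[{"xyz":[-0.013,0.024,0],"turn":[0,0,0],"jaw":1},{"xyz":[-0.007,0.015,0],"turn":[0,0,0],"jaw":1},{"xyz":[-0.003,0.006,0],"turn":[0,0,0],"jaw":1},{"xyz":[0,0,0],"turn":[0,0,0],"jaw":1},{"xyz":[0,0,0],"turn":[0,0,0],"jaw":1}]' 30
python3 - <<'E'
from h import *
snap('wrist','w5');snap('side','d5');snap('scene','s5'); print(observe()['eef_pos'])
for n in('s5','d5','w5'):
  for nm,a in dict(spool=(593,-368,40,58,105),dish=(593,-368,50,5,12)).items():
    p=pts([n],*a)
    if len(p)>5: print(nm,*rect(p))
E
```

```text
time: 8.37
eef_pos: [548.4, -346.0, 70.3]
orientation: [[0.001, 1.0, -0.002], [1.0, -0.001, 0.001], [0.001, -0.002, -1.0]]
contact_force: [1.3, -0.3, -0.9]
gripper_width: 53.0
grip_force: 30.0
time: 8.78
eef_pos: [591.9, -367.7, 70.8]
orientation: [[-0.0, 1.0, -0.003], [1.0, 0.0, 0.002], [0.002, -0.003, -1.0]]
contact_force: [-0.9, 0.3, -1.3]
gripper_width: 53.0
grip_force: 30.0
[ 592.00531943 -367.91456032   72.18565623]
spool c [ 590.4 -374.5] size [67.8, 47.3] yaw of long deg 142.1 n 305 z [59.4 84.1 96.4]
dish c [ 592.9 -368.4] size [77.7, 76.2] yaw of long deg 61.8 n 85 z [5.  6.  8.6]
spool c [ 578.5 -379.5] size [49.9, 21.8] yaw of long deg 150.8 n 198 z [ 60.1  75.8 101.6]
dish c [ 590.6 -371.4] size [76.2, 69.6] yaw of long deg 152.2 n 191 z [5.  6.5 9.7]
spool c [ 592.9 -361.4] size [77.5, 43.4] yaw of long deg 178.9 n 11136 z [ 60.7  89.1 102.6]
dish c [ 596.1 -354.8] size [77.8, 53.0] yaw of long deg 173.2 n 987 z [5.1 5.8 7.2]
```

View pics/w5.png

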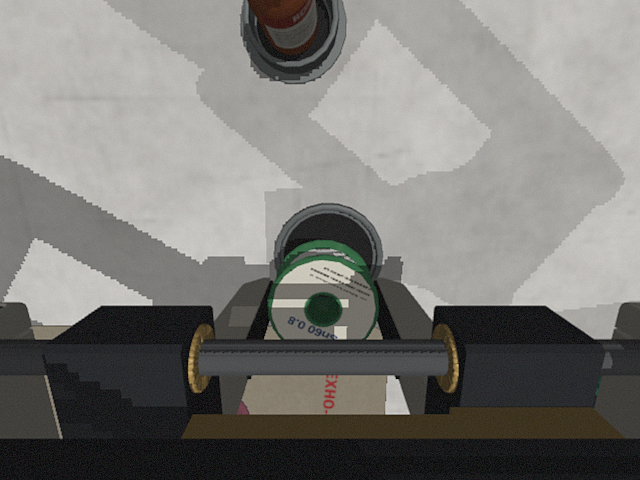

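```bash
python3 -m pendant '[{"xyz":[0,0.001,0.02],"turn":[0,0,0],"jaw":1},{"xyz":[0,0,0.02],"turn":[0,0,0],"jaw":1},{"xyz":[0,0,0.012],"turn":[0,0,0],"jaw":1},{"xyz":[0,0,0.005],"turn":[0,0,0],"jaw":1},{"xyz":[0,0,0],"turn":[0,0,0],"jaw":1}]' 30
python3 -m pendant '[{"xyz":[0,0,0],"turn":[0,0,0],"jaw":1},{"xyz":[0,0,0],"turn":[0,0,0],"jaw":1}]' 30
```

```text
time: 9.35
eef_pos: [592.9, -367.8, 14.9]
orientation: [[0.0, 1.0, -0.002], [1.0, -0.0, 0.001], [0.001, -0.002, -1.0]]
contact_force: [-0.2, -1.3, -2.0]
gripper_width: 53.1
grip_force: 30.0
time: 9.52
eef_pos: [594.4, -368.8, 16.5]
orientation: [[0.0, 1.0, 0.001], [1.0, -0.0, -0.001], [-0.001, 0.001, -1.0]]
contact_force: [0.8, -0.2, -1.2]
gripper_width: 53.4
grip_force: 30.0
```

```bash
python3 -m pendant '[{"xyz":[0,0,0.0025],"turn":[0,0,0],"jaw":1},{"xyz":[0,0,0],"turn":[0,0,0],"jaw":1},{"xyz":[0,0,0],"turn":[0,0,0],"jaw":1},{"xyz":[0,0,0],"turn":[0,0,0],"jaw":0.3},{"xyz":[0,0,0],"turn":[0,0,0],"jaw":0.3}]' 30
python3 -m pendant '[{"xyz":[0,0,0],"turn":[0,0,0],"jaw":0},{"xyz":[0,0,0],"turn":[0,0,0],"jaw":0},{"xyz":[0,0,-0.01],"turn":[0,0,0],"jaw":0},{"xyz":[0,0,-0.03],"turn":[0,0,0],"jaw":0},{"xyz":[0,0,-0.04],"turn":[0,0,0],"jaw":0}]'
python3 -m pendant '[{"xyz":[0,-0.02,-0.03],"turn":[0,0,0],"jaw":0},{"xyz":[0,-0.04,0],"turn":[0,0,0],"jaw":0},{"xyz":[0,-0.04,0],"turn":[0,0,0],"jaw":0},{"xyz":[0,-0.04,0],"turn":[0,0,0],"jaw":0},{"xyz":[0.02,-0.03,0],"turn":[0,0,0],"jaw":0}]'
python3 -m pendant '[{"xyz":[0.04,0,0],"turn":[0,0,0],"jaw":0},{"xyz":[0.04,0,0],"turn":[0,0,0],"jaw":0},{"xyz":[0.04,0,0],"turn":[0,0,0],"jaw":0},{"xyz":[0.04,0,0],"turn":[0,0,0.106],"jaw":0},{"xyz":[0.04,0,0],"turn":[0,0,0.106],"jaw":0}]'
python3 -m pendant '[{"xyz":[0.005,0,0],"turn":[0,0,0.106],"jaw":0},{"xyz":[0,0,0],"turn":[0,0,0],"jaw":0},{"xyz":[0,0,0],"turn":[0,0,0],"jaw":0}]'
python3 - <<'E'
from h import *
snap('wrist','w6');snap('side','d6');snap('scene','s6'); print(observe()['eef_pos'],observe()['orientation'].round(3))
for n in('s6','d6','w6'):
  for nm,a in dict(spool=(593,-368,40,26,40),marker=(420,-135.5,72,8,25),pen=(562,50,65,8,30)).items():
    p=pts([n],*a)
    if len(p)>5: print(n,nm,*rect(p))
E
```

```text
time: 9.93
eef_pos: [594.2, -368.6, 13.3]
orientation: [[-0.0, 1.0, 0.0], [1.0, 0.0, -0.0], [-0.0, 0.0, -1.0]]
contact_force: [0.7, 0.3, 0.6]
gripper_width: 61.8
grip_force: 0.0
time: 10.35
eef_pos: [591.4, -366.6, 89.7]
orientation: [[0.0, 1.0, -0.007], [1.0, 0.0, 0.005], [0.005, -0.007, -1.0]]
contact_force: [0.1, -0.3, 0.4]
gripper_width: 91.3
grip_force: 0.0
time: 10.77
eef_pos: [421.6, -350.6, 124.2]
orientation: [[0.002, 1.0, 0.0], [1.0, -0.002, -0.002], [-0.002, 0.0, -1.0]]
contact_force: [0.2, 0.1, 1.4]
gripper_width: 93.2
grip_force: 0.0
time: 11.18
eef_pos: [427.6, -148.1, 124.0]
orientation: [[0.214, 0.977, 0.001], [0.977, -0.214, -0.0], [-0.0, 0.001, -1.0]]
contact_force: [1.0, 0.3, -0.8]
gripper_width: 93.2
grip_force: 0.0
time: 11.43
eef_pos: [429.8, -144.8, 124.0]
orientation: [[0.306, 0.952, 0.001], [0.952, -0.306, -0.001], [-0.001, 0.001, -1.0]]
contact_force: [0.1, -0.1, 0.3]
gripper_width: 93.3
grip_force: 0.0
[ 429.39179543 -145.90236077  123.45779932] [[ 0.309  0.951  0.   ]
 [ 0.951 -0.309 -0.   ]
 [-0.     0.    -1.   ]]
s6 spool c [ 592.4 -369.1] size [54.8, 52.3] yaw of long deg 21.1 n 277 z [27.3 31.9 35.2]
s6 marker c [ 420.9 -134.4] size [135.4, 15.6] yaw of long deg 72.3 n 246 z [ 8.6 12.6 16.4]
s6 pen c [563.2  49.3] size [89.2, 28.5] yaw of long deg 95.0 n 47 z [ 8.2 13.1 19.2]
d6 spool c [ 592.9 -367.4] size [53.9, 51.0] yaw of long deg 65.1 n 279 z [27.2 33.3 37.2]
d6 marker c [ 420.8 -133.5] size [137.5, 16.2] yaw of long deg 73.6 n 189 z [ 9.1 14.  18.6]
d6 pen c [564.2  48.1] size [85.2, 33.8] yaw of long deg 91.3 n 43 z [ 8.2 15.7 24.4]
w6 marker c [ 422.9 -131.7] size [133.6, 15.7] yaw of long deg 72.2 n 2580 z [ 8.7 13.2 15.5]
```

View pics/w6.png

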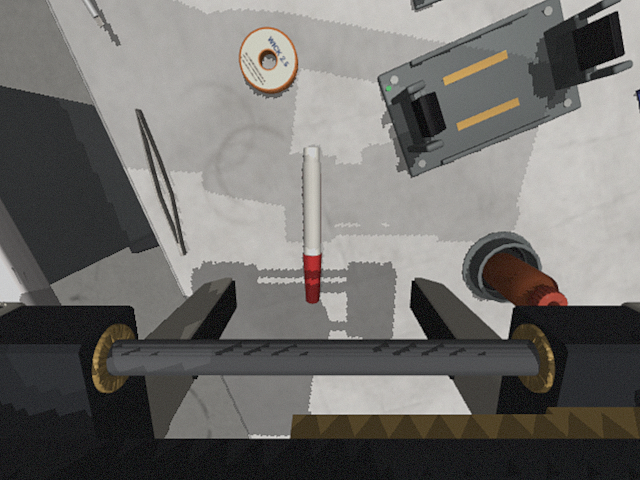

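```bash
python3 -m pendant '[{"xyz":[0.01,-0.011,0.02],"turn":[0,0,0],"jaw":0},{"xyz":[0,0,0.04],"turn":[0,0,0],"jaw":0.3},{"xyz":[0,0,0.03],"turn":[0,0,0],"jaw":0.5},{"xyz":[0,0,0.02],"turn":[0,0,0],"jaw":0.6},{"xyz":[0,0,0.006],"turn":[0,0,0],"jaw":0.6}]' 15
python3 -m pendant '[{"xyz":[0,0,0.003],"turn":[0,0,0],"jaw":0.6},{"xyz":[0,0,0],"turn":[0,0,0],"jaw":0.6},{"xyz":[0,0,0],"turn":[0,0,0],"jaw":1},{"xyz":[0,0,0],"turn":[0,0,0],"jaw":1},{"xyz":[0,0,0],"turn":[0,0,0],"jaw":1}]' 15
python3 -m pendant '[{"xyz":[0,0,0],"turn":[0,0,0],"jaw":1},{"xyz":[0,0,0],"turn":[0,0,0],"jaw":1},{"xyz":[0,0,0],"turn":[0,0,0],"jaw":1},{"xyz":[0,0,0],"turn":[0,0,0],"jaw":1},{"xyz":[0,0,0],"turn":[0,0,0],"jaw":1}]' 15
```

```text
time: 12.0
eef_pos: [418.9, -131.6, 3.4]
orientation: [[0.311, 0.951, -0.006], [0.951, -0.311, 0.002], [0.001, -0.006, -1.0]]
contact_force: [-0.5, 0.2, 0.1]
gripper_width: 70.8
grip_force: 0.0
time: 12.42
eef_pos: [423.2, -132.5, 5.6]
orientation: [[0.31, 0.951, 0.002], [0.951, -0.31, -0.001], [-0.0, 0.003, -1.0]]
contact_force: [0.4, -0.2, 0.3]
gripper_width: 37.4
grip_force: 0.0
time: 12.83
eef_pos: [422.3, -131.9, 4.5]
orientation: [[0.31, 0.951, 0.001], [0.951, -0.31, -0.0], [-0.0, 0.001, -1.0]]
contact_force: [-0.9, -1.0, 4.5]
gripper_width: 15.3
grip_force: 15.0
```

```bash
python3 -m pendant '[{"xyz":[0,0,-0.006],"turn":[0,0,0],"jaw":1},{"xyz":[0,0,-0.02],"turn":[0,0,0],"jaw":1},{"xyz":[0,0,-0.03],"turn":[0,0,0],"jaw":1},{"xyz":[0,0,-0.03],"turn":[0,0,0],"jaw":1},{"xyz":[0.01,0.003,-0.03],"turn":[0,0,0],"jaw":1}]' 20
python3 -m pendant '[{"xyz":[0.025,0.009,0],"turn":[0,0,0],"jaw":1},{"xyz":[0.036,0.013,0],"turn":[0,0,0],"jaw":1},{"xyz":[0.036,0.013,0],"turn":[0,0,0],"jaw":1},{"xyz":[0.036,0.013,0],"turn":[0,0,0],"jaw":1},{"xyz":[0.036,0.013,0],"turn":[0,0,0],"jaw":1}]' 20
python3 -m pendant '[{"xyz":[0.025,0.009,0],"turn":[0,0,0],"jaw":1},{"xyz":[0.012,0.005,0],"turn":[0,0,-0.09],"jaw":1},{"xyz":[0,0,0],"turn":[0,0,-0.09],"jaw":1},{"xyz":[0,0,0],"turn":[0,0,-0.09],"jaw":1},{"xyz":[0,0,0],"turn":[0,0,-0.08],"jaw":1}]' 20
python3 -m pendant '[{"xyz":[0,0,0],"turn":[0,0,0],"jaw":1},{"xyz":[0,0,0],"turn":[0,0,0],"jaw":1},{"xyz":[0,0,0],"turn":[0,0,0],"jaw":1}]' 20
python3 - <<'E'
from h import *
snap('wrist','w7');snap('side','d7');snap('scene','s7'); print(observe()['eef_pos'],observe()['orientation'].round(3))
for n in('s7','d7','w7'):
  for nm,a in dict(marker=(563,49,85,105,136),pen=(563,49,65,8,30),strip=(563,49,58,2.5,25)).items():
    p=pts([n],*a)
    if len(p)>5: print(n,nm,*rect(p))
E
```

```text
time: 13.25
eef_pos: [426.8, -123.7, 121.3]
orientation: [[0.311, 0.95, -0.001], [0.95, -0.311, -0.0], [-0.001, -0.001, -1.0]]
contact_force: [0.0, 0.0, 0.2]
gripper_width: 15.0
grip_force: 20.0
time: 13.67
eef_pos: [539.2, 20.1, 120.6]
orientation: [[0.311, 0.951, 0.0], [0.951, -0.311, -0.0], [0.0, 0.0, -1.0]]
contact_force: [0.7, -0.6, 0.2]
gripper_width: 15.1
grip_force: 20.0
time: 14.08
eef_pos: [563.0, 49.8, 120.0]
orientation: [[-0.04, 0.999, -0.001], [0.999, 0.04, -0.0], [-0.0, -0.001, -1.0]]
contact_force: [0.9, -0.3, -0.0]
gripper_width: 15.1
grip_force: 20.0
time: 14.33
eef_pos: [563.1, 49.2, 120.3]
orientation: [[-0.031, 1.0, -0.0], [1.0, 0.031, 0.0], [0.0, -0.0, -1.0]]
contact_force: [0.1, 0.0, 0.3]
gripper_width: 15.0
grip_force: 20.0
[563.16410777  49.16902487 120.22478175] [[-0.033  0.999  0.   ]
 [ 0.999  0.033  0.   ]
 [ 0.     0.    -1.   ]]
s7 marker c [559.3  47.1] size [131.7, 43.3] yaw of long deg 105.8 n 289 z [117.3 126.8 134.9]
s7 pen c [562.7  49.9] size [90.4, 33.8] yaw of long deg 91.9 n 89 z [ 8.3 13.6 21.2]
s7 strip c [562.   48.4] size [91.8, 77.4] yaw of long deg 56.0 n 223 z [ 2.6  5.7 20.4]
d7 marker c [559.   48.7] size [133.0, 44.3] yaw of long deg 108.6 n 147 z [122.3 129.4 135.8]
d7 pen c [561.5  47.4] size [93.1, 35.4] yaw of long deg 92.2 n 82 z [ 8.4 14.7 23.9]
d7 strip c [562.2  45.8] size [108.7, 106.2] yaw of long deg 7.6 n 278 z [ 2.6  5.6 22.5]
w7 marker c [564.5  50.5] size [132.7, 42.5] yaw of long deg 103.7 n 6540 z [123.4 128.9 133.6]
w7 pen c [565.3  55. ] size [76.4, 31.7] yaw of long deg 92.1 n 141 z [11.6 19.3 21.2]
w7 strip c [565.   55.6] size [85.2, 35.6] yaw of long deg 91.1 n 756 z [ 2.5  3.2 20.7]
```

View pics/w7.png

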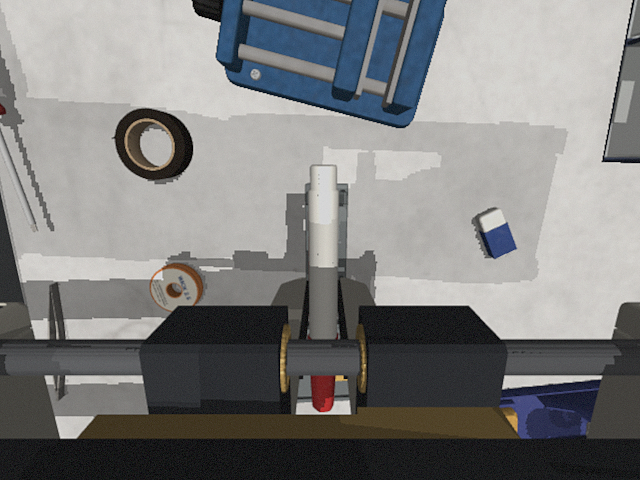

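```bash
python3 -m pendant '[{"xyz":[0,0,0.02],"turn":[0,0,0],"jaw":1},{"xyz":[0,0,0.035],"turn":[0,0,0],"jaw":1},{"xyz":[0,0,0.025],"turn":[0,0,0],"jaw":1},{"xyz":[0,0,0.012],"turn":[0,0,0],"jaw":1},{"xyz":[0,0,0.006],"turn":[0,0,0],"jaw":1}]'
python3 -m pendant '[{"xyz":[0,0,0.003],"turn":[0,0,0],"jaw":1},{"xyz":[0,0,0],"turn":[0,0,0],"jaw":1},{"xyz":[0,0,0],"turn":[0,0,0],"jaw":1}]'
python3 -m pendant '[{"xyz":[0,0,0.001],"turn":[0,0,0],"jaw":1},{"xyz":[0,0,0],"turn":[0,0,0],"jaw":0.7},{"xyz":[0,0,0],"turn":[0,0,0],"jaw":0.6},{"xyz":[0,0,0],"turn":[0,0,0],"jaw":0.6},{"xyz":[0,0,0],"turn":[0,0,0],"jaw":0.6}]'
python3 -m pendant '[{"xyz":[0,0,-0.01],"turn":[0,0,0],"jaw":0.5},{"xyz":[0,0,-0.03],"turn":[0,0,0],"jaw":0},{"xyz":[0,0,-0.04],"turn":[0,0,0],"jaw":0},{"xyz":[0,0,-0.04],"turn":[0,0,0],"jaw":0},{"xyz":[0,-0.03,-0.03],"turn":[0,0,0],"jaw":0}]'
python3 - <<'E'
from h import *
snap('wrist','w8');snap('side','d8');snap('scene','s8'); print(observe()['eef_pos'],observe()['orientation'].round(3))
for n in('s8','d8','w8'):
  for nm,a in dict(marker=(563,49,85,23,36),dock=(580,-68,85,45,70)).items():
    p=pts([n],*a)
    if len(p)>5: print(n,nm,*rect(p))
E
```

```text
time: 14.9
eef_pos: [562.2, 49.2, 20.4]
orientation: [[-0.034, 0.999, -0.002], [0.999, 0.034, 0.0], [0.0, -0.002, -1.0]]
contact_force: [1.1, 0.2, 4.4]
gripper_width: 15.2
grip_force: 20.0
time: 15.15
eef_pos: [564.1, 49.3, 20.5]
orientation: [[-0.034, 0.999, 0.002], [0.999, 0.034, -0.0], [-0.0, 0.002, -1.0]]
contact_force: [-0.4, 0.3, 0.4]
gripper_width: 15.1
grip_force: 20.0
time: 15.57
eef_pos: [563.4, 49.3, 18.4]
orientation: [[-0.034, 0.999, 0.0], [0.999, 0.034, 0.0], [0.0, 0.0, -1.0]]
contact_force: [0.3, 0.8, 0.2]
gripper_width: 35.0
grip_force: 0.0
time: 15.98
eef_pos: [537.2, 48.1, 172.2]
orientation: [[-0.034, 0.999, 0.006], [0.999, 0.034, 0.0], [-0.0, 0.006, -1.0]]
contact_force: [1.7, -0.5, 1.7]
gripper_width: 65.9
grip_force: 0.0
[535.46834732  48.31869236 172.83964343] [[-0.034  0.999  0.008]
 [ 0.999  0.034 -0.   ]
 [-0.     0.008 -1.   ]]
s8 marker c [563.3  48.8] size [133.7, 15.4] yaw of long deg 91.8 n 123 z [23.2 25.2 28. ]
s8 dock c [581.2 -70. ] size [136.5, 47.2] yaw of long deg 4.9 n 215 z [45.3 52.8 59.6]
d8 marker c [564.4  49.9] size [133.7, 25.6] yaw of long deg 99.3 n 122 z [23.5 26.7 30.4]
d8 dock c [580.9 -69.2] size [136.0, 47.3] yaw of long deg 5.1 n 152 z [45.3 55.5 61.8]
w8 marker c [565.7  49.6] size [134.1, 14.8] yaw of long deg 92.1 n 1748 z [23.1 25.5 27.7]
w8 dock c [521.7 -73.5] size [44.9, 11.7] yaw of long deg 94.8 n 133 z [45.6 56.7 59.1]
```

```bash
python3 -m pendant '[{"xyz":[-0.03,0.016,-0.015],"turn":[0,0,0],"jaw":0},{"xyz":[-0.03,0.016,-0.015],"turn":[0,0,0],"jaw":0},{"xyz":[-0.02,0.01,-0.015],"turn":[0,0,0],"jaw":0},{"xyz":[-0.01,0,0],"turn":[0,0,0],"jaw":0},{"xyz":[0,0,0],"turn":[0,0,0],"jaw":0}]'
python3 -m pendant '[{"xyz":[0,0,0],"turn":[0,0,0],"jaw":0},{"xyz":[0,0,0],"turn":[0,0,0],"jaw":0},{"xyz":[0,0,0],"turn":[0,0,0],"jaw":0}]'
python3 - <<'E'
from h import *
snap('wrist','w9'); print(observe()['eef_pos'])
for n in('w9','w6'):
  for nm,a in dict(dock=(580,-68,85,42,70),low=(580,-68,85,3,70)).items():
    p=pts([n],*a)
    if len(p)>5: print(n,nm,*rect(p))
ortho(['w9'],'top9',660,60,4,90,20)
E
```

```text
time: 16.55
eef_pos: [579.1, -42.2, 212.1]
orientation: [[-0.032, 0.999, -0.0], [0.999, 0.032, -0.0], [-0.0, -0.0, -1.0]]
contact_force: [-0.2, 1.1, -0.5]
gripper_width: 92.8
grip_force: 0.0
time: 16.8
eef_pos: [577.7, -38.8, 211.1]
orientation: [[-0.036, 0.999, -0.003], [0.999, 0.036, 0.001], [0.001, -0.002, -1.0]]
contact_force: [0.7, 0.1, 0.3]
gripper_width: 93.0
grip_force: 0.0
[577.91664404 -38.94844914 211.44724494]
w9 dock c [582.7 -68.1] size [134.3, 44.2] yaw of long deg 5.1 n 1411 z [43.2 55.4 59.7]
w9 low c [580.4 -46.7] size [140.9, 127.3] yaw of long deg 5.0 n 9560 z [ 3.4  5.3 58.7]
w6 dock c [582.6 -68.6] size [135.4, 44.0] yaw of long deg 5.0 n 4173 z [43.2 54.7 59.7]
w6 low c [581.  -50.3] size [142.4, 120.1] yaw of long deg 5.0 n 24423 z [ 3.5  5.4 58.8]
```

View pics/top9.png

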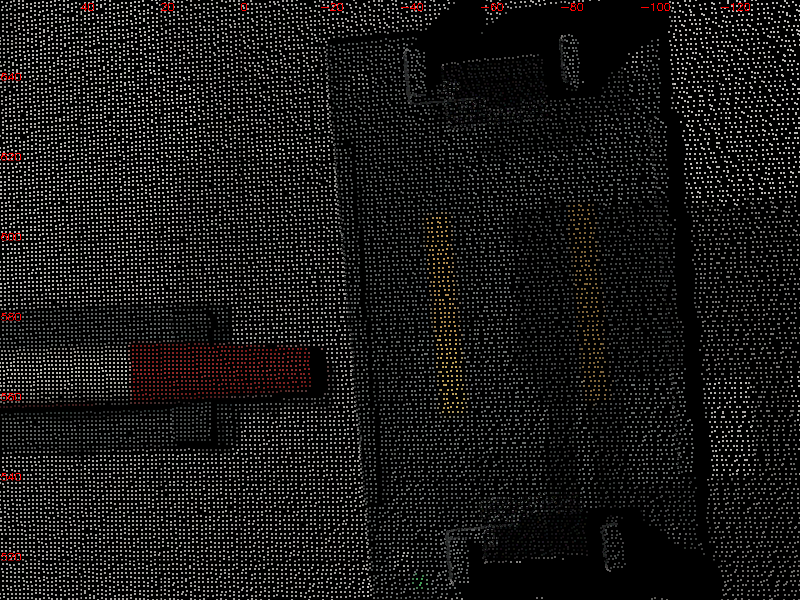

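View pics/w9.png

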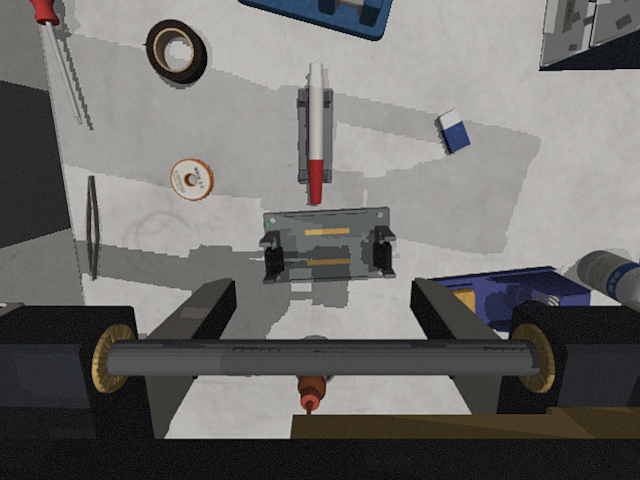

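```bash
for i in 1 2; do python3 -m pendant '[{"xyz":[0.0365,-0.014,0],"turn":[0,0,0],"jaw":0},{"xyz":[0.0365,-0.014,0],"turn":[0,0,0],"jaw":0},{"xyz":[0.0365,-0.014,0],"turn":[0,0,0],"jaw":0},{"xyz":[0.0365,-0.014,0],"turn":[0,0,0],"jaw":0},{"xyz":[0.018,-0.007,0],"turn":[0,0,0],"jaw":0}]' | grep eef; done
for i in 1 2; do python3 -m pendant '[{"xyz":[0,0,0],"turn":[0,0,0.12],"jaw":0},{"xyz":[0,0,0],"turn":[0,0,0.12],"jaw":0},{"xyz":[0,0,0],"turn":[0,0,0.12],"jaw":0},{"xyz":[0,0,0],"turn":[0,0,0.12],"jaw":0},{"xyz":[0,0,0],"turn":[0,0,0.12],"jaw":0}]' | grep -E 'eef|orie'; done
python3 -m pendant '[{"xyz":[0,0,0],"turn":[0,0,0.12],"jaw":0},{"xyz":[0,0,0],"turn":[0,0,0.12],"jaw":0},{"xyz":[0,0,0],"turn":[0,0,0],"jaw":0},{"xyz":[0,0,0],"turn":[0,0,0],"jaw":0},{"xyz":[0,0,0],"turn":[0,0,0],"jaw":0}]'
python3 - <<'E'
from h import *
snap('wrist','w10'); o=observe();print(o['eef_pos'],o['orientation'].round(3),o['qpos'].round(2))
print(*rect(pts(['w10'],421,281,75,25,45)))
E
```

```text
eef_pos: [507.8, 125.6, 212.2]
eef_pos: [438.7, 287.2, 212.4]
eef_pos: [440.6, 283.9, 212.1]
orientation: [[0.54, 0.842, -0.001], [0.842, -0.54, -0.0], [-0.0, -0.0, -1.0]]
eef_pos: [440.7, 283.7, 212.2]
orientation: [[0.921, 0.39, -0.001], [0.39, -0.921, -0.0], [-0.001, -0.0, -1.0]]
time: 18.93
eef_pos: [441.2, 283.5, 212.4]
orientation: [[0.986, 0.169, -0.0], [0.169, -0.986, -0.0], [-0.0, -0.0, -1.0]]
contact_force: [-0.1, 0.8, -0.2]
gripper_width: 93.0
grip_force: 0.0
[441.30395461 283.44567455 212.49490671] [[ 0.986  0.168 -0.   ]
 [ 0.168 -0.986 -0.   ]
 [-0.     0.    -1.   ]] [ 0.47 -0.07  1.71  0.    1.51  1.87]
c [425.6 283. ] size [99.0, 60.0] yaw of long deg 9.5 n 5151 z [31.8 33.8 35.3]
```

View pics/w10.png

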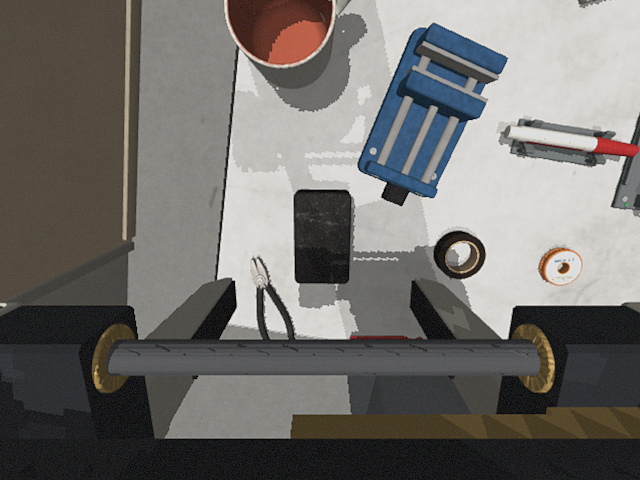

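```bash
python3 -m pendant '[{"xyz":[0,0,0.02],"turn":[0,0,0],"jaw":0},{"xyz":[0,0,0.04],"turn":[0,0,0],"jaw":0},{"xyz":[0,0,0.04],"turn":[0,0,0],"jaw":0},{"xyz":[0,0,0.04],"turn":[0,0,0],"jaw":0},{"xyz":[0,0,0.035],"turn":[0,0,0],"jaw":0}]' 50 | grep eef
python3 -m pendant '[{"xyz":[0,0,0.02],"turn":[0,0,0],"jaw":0},{"xyz":[0,0,0.007],"turn":[0,0,0],"jaw":0},{"xyz":[0,0,0],"turn":[0,0,0],"jaw":0},{"xyz":[0,0,0],"turn":[0,0,0],"jaw":1},{"xyz":[0,0,0],"turn":[0,0,0],"jaw":1}]' 50
python3 -m pendant '[{"xyz":[0,0,0],"turn":[0,0,0],"jaw":1},{"xyz":[0,0,0],"turn":[0,0,0],"jaw":1},{"xyz":[0,0,0],"turn":[0,0,0],"jaw":1},{"xyz":[0,0,0],"turn":[0,0,0],"jaw":1},{"xyz":[0,0,0],"turn":[0,0,0],"jaw":1}]' 50
python3 -m pendant '[{"xyz":[0,0,-0.005],"turn":[0,0,0],"jaw":1},{"xyz":[0,0,-0.02],"turn":[0,0,0],"jaw":1},{"xyz":[0,0,-0.03],"turn":[0,0,0],"jaw":1},{"xyz":[0,0,-0.035],"turn":[0,0,0],"jaw":1},{"xyz":[0,0,-0.03],"turn":[0,0,0],"jaw":1}]' 55
```

```text
eef_pos: [440.8, 282.9, 35.3]
time: 19.82
eef_pos: [443.3, 284.2, 12.9]
orientation: [[0.986, 0.165, 0.003], [0.165, -0.986, 0.002], [0.003, -0.001, -1.0]]
contact_force: [-0.4, 1.0, 0.4]
gripper_width: 84.0
grip_force: 0.0
time: 20.23
eef_pos: [442.3, 283.7, 11.6]
orientation: [[0.986, 0.164, 0.001], [0.164, -0.986, 0.001], [0.002, -0.001, -1.0]]
contact_force: [-0.9, 0.4, 5.9]
gripper_width: 59.8
grip_force: 50.0
time: 20.65
eef_pos: [440.9, 282.8, 131.7]
orientation: [[0.986, 0.164, -0.001], [0.164, -0.986, -0.001], [-0.002, 0.001, -1.0]]
contact_force: [1.1, 0.3, -2.8]
gripper_width: 59.5
grip_force: 55.0
```

```bash
python3 -m pendant '[{"xyz":[0,0,-0.03],"turn":[0,0,0],"jaw":1},{"xyz":[0.003,0.01,-0.01],"turn":[0,0,0],"jaw":1},{"xyz":[0.005,0.02,0],"turn":[0,0,0],"jaw":1},{"xyz":[0.0098,0.037,0],"turn":[0,0,0],"jaw":1},{"xyz":[0.0098,0.037,0],"turn":[0,0,0],"jaw":1}]' 55 | grep eef
python3 -m pendant '[{"xyz":[0.0098,0.037,0],"turn":[0,0,0],"jaw":1},{"xyz":[0.0098,0.037,0],"turn":[0,0,0],"jaw":1},{"xyz":[0.0098,0.037,0],"turn":[0,0,0],"jaw":1},{"xyz":[0.0098,0.037,0],"turn":[0,0,0],"jaw":1},{"xyz":[0.0098,0.037,0],"turn":[0,0,0],"jaw":1}]' 55 |grep eef
python3 -m pendant '[{"xyz":[0.0098,0.037,0],"turn":[0,0,0],"jaw":1},{"xyz":[0.0075,0.029,0],"turn":[0,0,0],"jaw":1},{"xyz":[0.004,0.016,0],"turn":[0,0,0.0375],"jaw":1},{"xyz":[0,0,0],"turn":[0,0,0.04],"jaw":1},{"xyz":[0,0,0],"turn":[0,0,0],"jaw":1}]' 55
python3 -m pendant '[{"xyz":[0,0,0.02],"turn":[0,0,0],"jaw":1},{"xyz":[0,0,0.02],"turn":[0,0,0],"jaw":1},{"xyz":[0,0,0],"turn":[0,0,0],"jaw":1},{"xyz":[0,0,0],"turn":[0,0,0],"jaw":1},{"xyz":[0,0,0],"turn":[0,0,0],"jaw":1}]' 55
python3 - <<'E'
from h import *
snap('wrist','w11');snap('side','d11');snap('scene','s11');o=observe();zb=o['eef_pos'][2]-11.3;print(o['eef_pos'],o['orientation'].round(3))
for n in('s11','d11','w11'):
    for nm,a in dict(bat=(581,-68,70,zb+25,zb+40),batall=(581,-68,70,zb+2,zb+40),dock=(581,-68,85,43,65)).items():
        p=pts([n],*a)
        if len(p)>5: print(n,nm,*rect(p))
E
```

```text
eef_pos: [485.6, 184.0, 169.5]
eef_pos: [564.1, 8.1, 168.8]
time: 21.9
eef_pos: [598.4, -68.1, 168.7]
orientation: [[0.997, 0.082, -0.003], [0.082, -0.997, 0.001], [-0.003, -0.001, -1.0]]
contact_force: [-0.3, 0.2, -2.7]
gripper_width: 59.6
grip_force: 55.0
time: 22.32
eef_pos: [599.1, -66.1, 131.1]
orientation: [[0.996, 0.089, -0.0], [0.089, -0.996, 0.0], [-0.0, -0.0, -1.0]]
contact_force: [0.9, -0.9, -2.3]
gripper_width: 59.6
grip_force: 55.0
[600.10501692 -66.52906584 132.26785815] [[ 0.996  0.088  0.002]
 [ 0.088 -0.996 -0.   ]
 [ 0.002  0.001 -1.   ]]
s11 bat c [576.3 -63.9] size [104.7, 90.6] yaw of long deg 169.2 n 650 z [147.  153.7 158.1]
s11 batall c [576.3 -63.9] size [104.7, 90.6] yaw of long deg 169.2 n 969 z [124.8 152.5 157.1]
s11 dock c [579.9 -70.2] size [137.3, 46.0] yaw of long deg 5.7 n 236 z [43.5 52.6 60.6]
d11 bat c [576.4 -73.5] size [99.3, 91.7] yaw of long deg 22.0 n 499 z [147.  155.  159.4]
d11 batall c [576.4 -73.5] size [99.3, 91.7] yaw of long deg 22.0 n 751 z [124.7 152.9 159. ]
d11 dock c [581.6 -69.7] size [136.6, 49.2] yaw of long deg 4.3 n 166 z [43.5 54.9 62.3]
w11 bat c [587.  -66.6] size [90.4, 89.8] yaw of long deg 5.2 n 18001 z [149.  153.3 157.3]
w11 batall c [587.1 -66.6] size [90.4, 89.8] yaw of long deg 5.2 n 19650 z [131.2 153.2 157. ]
w11 dock c [640.4 -63.7] size [43.6, 20.7] yaw of long deg 94.8 n 1060 z [44.7 57.3 59.8]
```

View pics/s11.png

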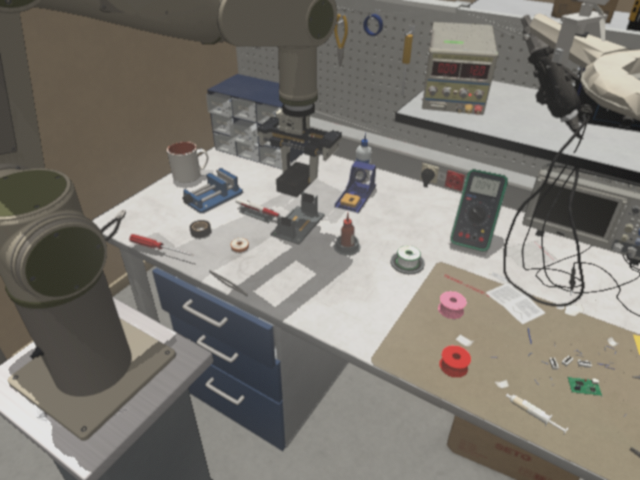

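Run:
```python
from h import *
a=np.radians(5);R=np.array([[np.cos(a),np.sin(a)],[-np.sin(a),np.cos(a)]])
def uv(n,z0,z1):
    p=pts([n],581,-68.5,95,z0,z1); q=(p[:,:2]-[581,-68.5])@R.T; return q,p[:,2]
for n in('s11','d11','w11'):
    q,z=uv(n,123,158); m=(abs(q[:,1])<25)&(abs(q[:,0])<70); print(n,'bat u',np.percentile(q[m,0],[0,1,99,100]).round(1)); m=(q[:,0]<0)&(q[:,0]>-50); print('   v',np.percentile(q[m,1],[1,99]).round(1))
for n in('s8','d8','w9','w6'):
    q,z=uv(n,30,62); print(n,'dock high u',np.percentile(q[:,0],[0,1,99,100]).round(1),'v',np.percentile(q[:,1],[1,99]).round(1))
    q,z=uv(n,3,62); m=abs(q[:,1])<35; print('  all u',np.percentile(q[m,0],[0,1,99,100]).round(1)); 
    q,z=uv(n,3,14);m=abs(q[:,0])<30; print('  low v',np.percentile(q[m,1],[0,1,99,100]).round(1))
```

```text
s11 bat u [-54.4 -52.4  46.7  52.6]
   v [-31.1  28.1]
d11 bat u [-51.8 -51.4  46.2  48.1]
   v [-31.  30.]
w11 bat u [-38.6 -36.7  50.9  51.4]
   v [-27.3  30.7]
s8 dock high u [-68.5 -67.3  66.9  69.8] v [-24.7  21. ]
  all u [-83.  -70.4  67.2  71.6]
  low v [-44.4 -43.4  86.2  88.8]
d8 dock high u [-68.3 -66.5  67.7  67.9] v [-24.4  61.3]
  all u [-93.8 -78.1  66.5  68.2]
  low v [-84.3 -62.   83.7  88.1]
w9 dock high u [-65.3 -64.3  68.   68.9] v [-21.1  22. ]
  all u [-69.1 -64.1  67.8  71.8]
  low v [-41.9 -40.3  88.   94.1]
w6 dock high u [-66.1 -65.5  66.2  69.2] v [-21.6  21.2]
  all u [-69.6 -67.4  67.5  72.8]
  low v [-41.8 -40.5  40.8  78.2]
```

```bash
python3 -m pendant '[{"xyz":[0.001,0,0.02],"turn":[0,0,0],"jaw":1},{"xyz":[0,0,0.02],"turn":[0,0,0],"jaw":1},{"xyz":[0,0,0.013],"turn":[0,0,0],"jaw":1},{"xyz":[0,0,0],"turn":[0,0,0],"jaw":1},{"xyz":[0,0,0],"turn":[0,0,0],"jaw":1}]' 60
python3 - <<'E'
from h import *
snap('wrist','w12');c=snap('side','d12');s=snap('scene','s12');print(observe()['eef_pos'])
a=cv2.resize(s['image'][170:260,240:360,::-1],None,fx=4,fy=4,interpolation=2);b=cv2.resize(c['image'][160:250,300:400,::-1],None,fx=3.2,fy=4,interpolation=2)
cv2.imwrite('pics/c12.png',np.hstack([a,b]))
E
```

```text
time: 22.88
eef_pos: [599.6, -66.4, 77.3]
orientation: [[0.996, 0.088, -0.002], [0.088, -0.996, 0.0], [-0.002, -0.0, -1.0]]
contact_force: [0.2, 0.2, -2.1]
gripper_width: 59.5
grip_force: 60.0
[601.34480457 -66.75678183  79.35480939]
```

View pics/c12.png

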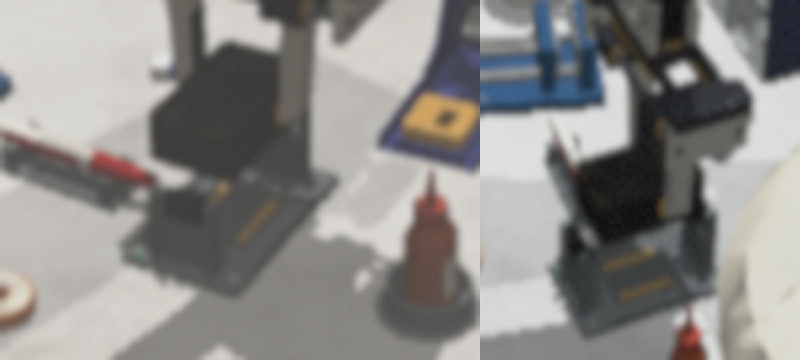

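```bash
python3 -m pendant '[{"xyz":[0,0,0.008],"turn":[0,0,0],"jaw":1},{"xyz":[0,0,0.008],"turn":[0,0,0],"jaw":1},{"xyz":[0,0,0],"turn":[0,0,0],"jaw":1},{"xyz":[0,0,0],"turn":[0,0,0],"jaw":1}]' 60
python3 -m pendant '[{"xyz":[0,0,0.004],"turn":[0,0,0],"jaw":1},{"xyz":[0,0,0],"turn":[0,0,0],"jaw":1},{"xyz":[0,0,0],"turn":[0,0,0],"jaw":1}]' 60
python3 -m pendant '[{"xyz":[0,0,0.004],"turn":[0,0,0],"jaw":1},{"xyz":[0,0,0],"turn":[0,0,0],"jaw":1},{"xyz":[0,0,0],"turn":[0,0,0],"jaw":1}]' 60
```

```text
time: 23.37
eef_pos: [600.3, -66.5, 61.2]
orientation: [[0.996, 0.087, 0.0], [0.087, -0.996, 0.0], [0.0, -0.0, -1.0]]
contact_force: [2.3, -0.3, -2.6]
gripper_width: 59.5
grip_force: 60.0
time: 23.62
eef_pos: [600.6, -66.7, 58.2]
orientation: [[0.996, 0.088, 0.001], [0.088, -0.996, -0.0], [0.001, 0.0, -1.0]]
contact_force: [-0.3, -1.0, 3.0]
gripper_width: 59.9
grip_force: 60.0
time: 23.87
eef_pos: [600.0, -66.7, 53.4]
orientation: [[0.996, 0.088, -0.0], [0.088, -0.996, -0.0], [-0.0, 0.0, -1.0]]
contact_force: [1.5, -1.3, 0.4]
gripper_width: 59.6
grip_force: 60.0
```

```bash
for i in 1 2; do python3 -m pendant '[{"xyz":[0,0,0.006],"turn":[0,0,0],"jaw":1},{"xyz":[0,0,0.006],"turn":[0,0,0],"jaw":1},{"xyz":[0,0,0],"turn":[0,0,0],"jaw":1},{"xyz":[0,0,0],"turn":[0,0,0],"jaw":1}]' 60;done
python3 -m pendant '[{"xyz":[0,0,0.006],"turn":[0,0,0],"jaw":1},{"xyz":[0,0,0.003],"turn":[0,0,0],"jaw":1},{"xyz":[0,0,0],"turn":[0,0,0],"jaw":1},{"xyz":[0,0,0],"turn":[0,0,0],"jaw":1}]' 60
```

```text
time: 24.2
eef_pos: [599.1, -66.3, 39.9]
orientation: [[0.996, 0.088, -0.002], [0.088, -0.996, 0.001], [-0.002, -0.001, -1.0]]
contact_force: [0.8, -0.1, -6.4]
gripper_width: 59.4
grip_force: 60.0
time: 24.53
eef_pos: [599.3, -66.4, 28.3]
orientation: [[0.996, 0.088, -0.002], [0.088, -0.996, 0.0], [-0.002, -0.0, -1.0]]
contact_force: [1.3, -0.3, -7.0]
gripper_width: 59.6
grip_force: 60.0
time: 24.87
eef_pos: [599.1, -66.3, 19.3]
orientation: [[0.996, 0.088, -0.002], [0.088, -0.996, 0.0], [-0.002, -0.001, -1.0]]
contact_force: [0.4, -0.9, -8.2]
gripper_width: 59.6
grip_force: 60.0
```

```bash
python3 -m pendant '[{"xyz":[0,0,0.002],"turn":[0,0,0],"jaw":1},{"xyz":[0,0,0],"turn":[0,0,0],"jaw":1},{"xyz":[0,0,0],"turn":[0,0,0],"jaw":1}]' 60
python3 -m pendant '[{"xyz":[0,0,0.002],"turn":[0,0,0],"jaw":1},{"xyz":[0,0,0],"turn":[0,0,0],"jaw":1},{"xyz":[0,0,0],"turn":[0,0,0],"jaw":1}]' 60
python3 -c "
from h import *
snap('scene','s13');snap('side','d13')
for n in('s13','d13'):
  p=pts([n],581,-68.5,34,15,60);print(np.percentile(p[:,2],[5,25,50,75,95]).round(1))
print(observe()['eef_pos'],observe()['contact_force'])"
```

```text
time: 25.12
eef_pos: [600.2, -66.5, 18.7]
orientation: [[0.996, 0.088, 0.0], [0.088, -0.996, 0.0], [0.0, -0.0, -1.0]]
contact_force: [-0.2, 0.1, -3.0]
gripper_width: 59.5
grip_force: 60.0
time: 25.37
eef_pos: [601.0, -66.6, 17.7]
orientation: [[0.996, 0.088, 0.002], [0.088, -0.996, -0.0], [0.002, 0.0, -1.0]]
contact_force: [-1.1, -0.1, 3.5]
gripper_width: 59.4
grip_force: 60.0
[23.2 38.  39.3 40.3 42.7]
[21.8 38.5 40.8 42.  44.2]
[600.97072898 -66.67529713  17.65044608] [-1.19411959  0.24340378  5.15836148]
```

```bash
for i in 1 2; do python3 -m pendant '[{"xyz":[0,0,0.002],"turn":[0,0,0],"jaw":1},{"xyz":[0,0,0],"turn":[0,0,0],"jaw":1},{"xyz":[0,0,0],"turn":[0,0,0],"jaw":1},{"xyz":[0,0,0],"turn":[0,0,0],"jaw":1}]' 60;done
```

```text
time: 25.8
eef_pos: [601.1, -66.6, 17.6]
orientation: [[0.996, 0.088, 0.002], [0.088, -0.996, -0.0], [0.002, 0.0, -1.0]]
contact_force: [-11.1, 1.7, 22.3]
gripper_width: 59.6
grip_force: 60.0
time: 26.13
eef_pos: [601.5, -66.7, 17.6]
orientation: [[0.996, 0.088, 0.002], [0.088, -0.996, -0.0], [0.002, 0.001, -1.0]]
contact_force: [-18.8, 1.6, 37.2]
gripper_width: 59.7
grip_force: 60.0
```

```bash
python3 -m pendant '[{"xyz":[0,0,-0.004],"turn":[0,0,0],"jaw":1},{"xyz":[0,0,0],"turn":[0,0,0],"jaw":1},{"xyz":[0,0,0],"turn":[0,0,0],"jaw":0.2},{"xyz":[0,0,0],"turn":[0,0,0],"jaw":0.2},{"xyz":[0,0,0],"turn":[0,0,0],"jaw":0.2}]' 60
python3 -m pendant '[{"xyz":[0,0,0],"turn":[0,0,0],"jaw":0.2},{"xyz":[0,0,-0.01],"turn":[0,0,0],"jaw":0.2},{"xyz":[0,0,-0.03],"turn":[0,0,0],"jaw":0.2},{"xyz":[0,0,-0.04],"turn":[0,0,0],"jaw":0.2},{"xyz":[0,0,-0.04],"turn":[0,0,0],"jaw":0.2}]'
python3 -m pendant '[{"xyz":[-0.02,0,-0.04],"turn":[0,0,0],"jaw":0.5},{"xyz":[-0.02,0,0],"turn":[0,0,0],"jaw":0.5},{"xyz":[-0.02,0,0],"turn":[0,0,0],"jaw":0.5},{"xyz":[0,0,0],"turn":[0,0,0],"jaw":0.5},{"xyz":[0,0,0],"turn":[0,0,0],"jaw":0.5}]'
python3 - <<'E'
from h import *
print(observe()['eef_pos'])
snap('wrist','w14');snap('scene','s14');snap('side','d14')
a=np.radians(5);R=np.array([[np.cos(a),np.sin(a)],[-np.sin(a),np.cos(a)]])
for n in('s14','d14','w14'):
    p=pts([n],581,-68.5,60,33,45.5);q=(p[:,:2]-[581,-68.5])@R.T
    m=(abs(q[:,0])<40)&(abs(q[:,1])<28); A=np.c_[q[m],np.ones(m.sum())]; f=np.linalg.lstsq(A,p[m,2],rcond=None)[0]
    print(n,'slope u,v',f[:2].round(4),'top z',f[2].round(1),'v',np.percentile(q[abs(q[:,0])<20,1],[1,99]).round(1),m.sum())
    for nm,b in dict(marker=(563,49,85,23,36)).items(): print(nm,*rect(pts([n],*b)))
E
```

```text
time: 26.55
eef_pos: [599.8, -66.4, 15.9]
orientation: [[0.996, 0.088, -0.001], [0.088, -0.996, 0.0], [-0.001, -0.0, -1.0]]
contact_force: [-0.8, -0.3, -0.7]
gripper_width: 73.2
grip_force: 0.0
time: 26.97
eef_pos: [598.9, -66.3, 137.2]
orientation: [[0.996, 0.088, -0.003], [0.088, -0.996, 0.001], [-0.003, -0.001, -1.0]]
contact_force: [1.0, -0.3, -0.5]
gripper_width: 74.4
grip_force: 0.0
time: 27.38
eef_pos: [541.5, -71.7, 174.7]
orientation: [[0.996, 0.087, 0.001], [0.087, -0.996, -0.0], [0.001, 0.0, -1.0]]
contact_force: [0.1, -0.1, -0.8]
gripper_width: 48.2
grip_force: 0.0
[541.4997404  -71.74352077 174.67490556]
s14 slope u,v [-0.0035 -0.0017] top z 39.5 v [-31.1  27.4] 378
marker c [562.8  46.7] size [132.4, 16.6] yaw of long deg 92.6 n 127 z [23.2 25.3 29.3]
d14 slope u,v [0.0017 0.023 ] top z 40.9 v [-30.1  30.8] 371
marker c [561.6  49.5] size [135.0, 29.7] yaw of long deg 89.8 n 127 z [23.1 27.  31. ]
w14 slope u,v [0.0003 0.0005] top z 39.9 v [-28.2  30.3] 5742
marker c [566.7  49.8] size [134.6, 14.1] yaw of long deg 92.0 n 1871 z [23.2 25.6 27.7]
```

View pics/w14.png

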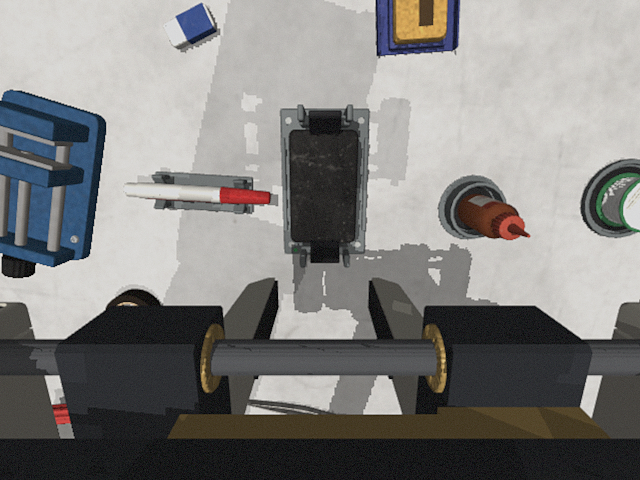

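```bash
python3 -m pendant '[{"xyz":[0,0,0],"turn":[0,0,0],"jaw":0.5},{"xyz":[0,0,0],"turn":[0,0,0],"jaw":0.5},{"xyz":[0,0,0],"turn":[0,0,0],"jaw":0.5},{"xyz":[0,0,0],"turn":[0,0,0],"jaw":0.5}]' | head -1
python3 - <<'E'
from h import *
for n in('s14','w14'):
    print(*rect(pts([n],569,-219,30,90,120)),*rect(pts([n],425,122,40,8,25)))if len(pts([n],569,-219,30,90,120))>3 and len(pts([n],425,122,40,8,25))>3 else 0
p=pts(['s14'],432,1,30,5,15); print(*rect(p))
print(sign_off())
E
```

```text
time: 27.87
c [ 566.5 -220.5] size [5.4, 2.8] yaw of long deg 30.5 n 9 z [ 90.7  95.3 102.8] c [425.7 122.9] size [55.8, 54.4] yaw of long deg 27.8 n 217 z [ 8.8 15.8 19.5]
c [ 570.  -216.9] size [5.0, 3.8] yaw of long deg 173.7 n 84 z [ 90.1  96.2 103.8] c [447.1 125.8] size [47.8, 15.4] yaw of long deg 96.3 n 453 z [ 8.5 16.7 18.6]
c [ 4.313e+02 -4.000e-01] size [43.7, 42.7] yaw of long deg 71.8 n 160 z [ 6.2  9.8 12.1]
the job is handed in; nothing more can be done
None
```

I handed the job in after about 28 s. The bottle, spool, marker and battery are all in their holders, and the tape roll and reel have not moved. My last camera checks agree, but `sign_off` returned no verdict.

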